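# Line up reagent bottles in the spray-down tray

## Task

Three amber bottles have to go through spray-down; one already stands in the railed tray, one stands on the bench and one has fallen over. First stand the fallen bottle up on the bench and let go of it; then set it and the one from the bench down in the open end of the tray and push them gently, one after the other and all upright, under the wire guard until the row of three is fully home against the end stop with no gaps. Once the row is home, press the nozzle cap of the fixed spray canister beside the tray fully down and let it come back up; leave the other glassware where it stands, and do not knock over the two standing bottles or ram the tray.

Things in the scene. Friction and masses are not known exactly. Their poses are not given: they have to be found in the camera images.
- bottle_a: Amber bottle, black screw cap: body 44 mm diameter, straight to 56 mm; shoulder and neck 56-70 mm; cap 26 mm diameter, 70-92 mm (top). 0.08-0.16 kg. Origin: centre of underside; z along its axis to the cap. Starts standing on the bench.
- bottle_b: Amber bottle, black screw cap: body 44 mm diameter, straight to 56 mm; shoulder and neck 56-70 mm; cap 26 mm diameter, 70-92 mm (top). 0.08-0.16 kg. Origin: centre of underside; z along its axis to the cap. Starts standing in the tray's lane under the guard, at tray x = 65 to 130 mm, not yet home.
- bottle_c: Amber bottle, black screw cap: body 44 mm diameter, straight to 56 mm; shoulder and neck 56-70 mm; cap 26 mm diameter, 70-92 mm (top). 0.08-0.16 kg. Origin: centre of underside; z along its axis to the cap. The fallen one: starts lying on the cradle, axis level 29 mm above the bench, cap pointing away from the robot (within 25 degrees of +x); the bench beyond its cap is free for 80 mm.
- cradle: Fixed white plastic cradle under the fallen bottle: two round bars along its x (66 mm long, 10 mm thick, at y = -14 and 14 mm), 11 mm high, 38 mm wide, narrower than the bottle. Origin: centre of underside; x towards the cap; the lying bottle's underside starts at x = -30 mm.
- tray: Fixed metal feed tray, 76 mm wide. Origin: at bench height under the set-down spot in its open near end; x along the lane to the end stop. Floor 12 mm above bench, x -30 to 170 mm. Side rails (4 mm thick, tops 52 mm above bench) 48 mm apart inside for x 30 to 160 mm, flaring to 66 mm apart at the open end x = -30 mm.
- end_stop (a point): Foot of the end stop's inner face at the far end of the lane, on the tray floor: tray x = 160 mm. The stop stands 57 mm above the bench. With the row home the bottle axes are 22, 66 and 110 mm before it (tray x = 138, 94, 50 mm), in any order.
- guard (a point): Underside of the first of four wire hoops of the guard across the lane, at mid-lane, 110 mm above the bench, tray x = 52 mm; the others at x = 82, 112, 142 mm. Wire 5 mm thick (top 116 mm), hoops 67 mm wide. Bottles cannot be lowered in between them, only pushed under them from the open end; there is room to set a bottle down there holding its cap.
- canister: Fixed white spray canister, 56 mm diameter, on a 74 mm square foot, shoulder up to 100 mm, beside the tray on its +y side. Origin: centre of its underside.
- nozzle_top (a point): Centre of the top face of the canister's grey sprung nozzle cap (30 mm diameter, 14 mm thick, 124 mm above the bench when up; z up).
- nozzle (a joint): Travel of the nozzle cap in m: 0 up, 0.008 fully down against its stop. Spring: 2 N to start, 6 N fully down; returns by itself.
- beaker: Glass beaker, 68 mm diameter, 90 mm tall, bystander. Origin: centre of its underside.
- flask: Clear glass conical flask, 76 mm diameter, 120 mm tall, bystander. Origin: centre of its underside.
- wash_bottle: White plastic wash bottle with red cap, 60 mm diameter, 160 mm tall, bystander. Origin: centre of its underside.
Not all that is in view belongs to the job. Leave any green look-alike of the canister alone.

How it is judged:
On the way, in this order (a step that is already met when the one before it is completed fails the run):
1. the fallen bottle stands upright on the bench and is let go (angle between bottle_c's own z axis and vertical below 0.1 rad and height (world z) of bottle_c between -0.005 and 0.006 m and contact force between the fingers and bottle_c below 0.05 N and contact force between bottle_c and cradle below 0.01 N), for 0.3 s.
2. all three bottles stand in the tray's lane, pushed home against the end stop (x of bottle_a in the frame of tray between 0.045 and 0.145 m and y of bottle_a in the frame of tray between -0.008 and 0.008 m and z of each of bottle_a, bottle_b, bottle_c in the frame of tray below 0.018 m and angle between each of bottle_a, bottle_b, bottle_c's own z axis and vertical below 0.1 rad and x of bottle_b in the frame of tray between 0.045 and 0.145 m and y of bottle_b in the frame of tray between -0.008 and 0.008 m and x of bottle_c in the frame of tray between 0.045 and 0.145 m and y of bottle_c in the frame of tray between -0.008 and 0.008 m), for 0.2 s.
3. the nozzle cap is pressed down (value of joint nozzle above 0.006 m), for 0.05 s.
At the end, for the whole second after the job is handed in: All three bottles upright (0.1 rad) on the tray floor within 8 mm of the lane's middle, the row closed up against the end stop (rearmost axis at most 5 mm short of tray x = 50 mm), at rest and released; nozzle cap back up within 1 mm after being pressed beyond 6 mm (all of step 2 and contact force between the fingers and bottle_a below 0.05 N and linear speed of each of bottle_a, bottle_b, bottle_c below 0.02 m/s and contact force between the fingers and bottle_b below 0.05 N and contact force between the fingers and bottle_c below 0.05 N and value of joint nozzle below 0.001 m); the robot touches nothing.
It fails at once if the beaker is pushed away or tipped (distance of beaker from where it was at the start of the episode above 0.03 m or angle between beaker's own z axis and vertical above 0.35 rad).
It fails at once if the flask is pushed away or tipped (distance of flask from where it was at the start of the episode above 0.03 m or angle between flask's own z axis and vertical above 0.35 rad).
It fails at once if the wash bottle is pushed away or tipped (distance of wash_bottle from where it was at the start of the episode above 0.03 m or angle between wash_bottle's own z axis and vertical above 0.35 rad).
It fails at once if one of the two standing bottles is knocked over (angle between any of bottle_a, bottle_b's own z axis and vertical above 0.6 rad).
It fails at once if the tray is rammed (over 35 N on the tray) (contact force between tray and anything else above 35 N).
It also fails if it takes over 72 s, if anything falls off the work surface, if the arm or the gripper's body presses on something with over 40 N, if the wrist force passes 120 N, or if a joint passes its speed limit or range.

## Robot

A 6-joint arm with a two-finger parallel gripper is mounted at the origin on the work surface. World frame = base frame: x ahead of the robot, y to its left, z up, the work surface at z = 0. Lengths are in m, angles in rad, forces in N, time in s.
With the tool pointing down it reaches from about 0.35 to 0.95 m from the base axis. Payload 17.4 kg.
Tool frame: the origin (TCP) lies at the very end of the fingers, on their centre line; the grasp point (between the pads) lies 19 mm behind it; z points along the fingers, y is the direction in which the jaws open and shut (so a half turn about z gives the same grasp; the last joint's range is limited). The gripper opens to 93 mm and grips with 3 to 60 N. Pads are 15 mm wide; open, the fingers measure 128 mm over their backs; the gripper's body (75 mm by 188 mm) begins 65 mm behind the grasp point.
Start: joints at [1.111, 0.116, 1.442, -0, 1.584, -0.038], TCP at [0.276, 0.616, 0.219] pointing down, gripper open.
Joint ranges: [-2.83, 2.83], [-0.83, 2.19], [0.07, 2.5], [-1.14, 4.28], [0.01, 3], [-2.97, 2.97]. Speed limits (rad/s): [1.89, 1.89, 2.22, 3.14, 3.14, 3.14].

## Interface

Orientations are given as a unit quaternion [w, x, y, z].
In Python, from cell import ctrl gives the robot as it stands. The module is installed in compiled form; this text tells all that it offers.
- The arm moves only by the tool jog_arm, never from a script. Its argument "series" is a list of rows, each a list of 3 entries, a list of its own where there are three numbers: the opening, from 0 (shut) to 1 (fully open), then the shift along the tool's x, y, z in cm, then the turn, a rotation vector about the tool's x, y, z in degrees. In form: [[fingers, [tx, ty, tz], [ax, ay, az]], ...]. A call has 1 to 10 rows; each row is the pose to reach, as a shift and turn from the pose measured when the call began, along the tool's axes at that moment; what a row does not reach only later rows make up. A row lasts 1/10 s, in which the tool goes at most 50 mm and 8.59 degrees, less where a joint would pass 70% of its speed; a pose out of reach is approached as far as the arm can. A call with a gripper value outside its range is refused whole. The fingers move at their own pace and stop on an object; "force" is the grip in N (left out, the last holds). Time passes only in rows, so rows that repeat a pose let the fingers close. It gives the time, the measured TCP pose, the force and the opening at its end, in the units of the state.
- ctrl.get_state(): the state, without advancing time (a new reading comes with each control period).
- ctrl.capture(name): name is "scene" or "top"; returns the picture (420x560x3 uint8, blue, green, red); there is no depth.
- ctrl.get_calibration(name): a dict with "fx", "fy", "cx", "cy" (pixels), "k1" (the pictures are not rectified: a ray, as slopes to the right and down, at radius r is drawn at 1 + k1 r^2 times it, then the intrinsics apply), "camera_from_world" (4x4, takes a point from world to camera coordinates). Camera axes: x right, y up, looking along -z (the intrinsics and any distortion apply to the point x, -y, -z); pixel columns grow to the right and rows downward; lengths in m; the calibration is good to about 2 mm. A picture is of the moment at which its call begins. get_calibration takes no time and is no camera call.
- ctrl.close_job(): hands the job in, once; it reports no verdict.
The state is a dict: "clock": time; "joint_pos": joint angles; "joint_velocities": joint speeds; "joint_torque": joint torques, N m; "ee_pos": TCP position; "orientation": TCP orientation; "wrist_force": force on the tool from outside, world axes, zero at the start; "torque": the same for the moment, N m; "width": opening from 0.0 (shut) to 1.0 (fully open).
Only numpy, scipy, OpenCV 4.12 (cv2) and the standard library are available. Lean on these libraries where they do the work, as an engineer would, in place of code of your own. Each camera call takes 0.05 s, during which the arm holds its last target. There are 200 camera calls.

## Working session

There is one attempt and no reset: what is moved stays moved. The work goes in short steps, Python scripts to look and compute and a tool call to move; the robot and the scene stay as the last step left them, time stands still between calls to the robot, and variables do not carry over. Pictures are saved under pics/ and viewed, about 8 in all and at most 12, crops included, and the job is handed in when it is done.

Besides the shell and the picture viewer there is one more tool, called after "Emit:" as a command line: name --argument value ..., lists and objects as JSON in quotes. jog_arm: Moves the arm, as the interface text tells. Its arguments: {"type":"object","properties":{"series":{"type":"array"},"force":{"type":"number"}},"required":["series"]}

```bash
mkdir -p pics; ls; python3 - <<'E'
from cell import ctrl
import cv2,json
for n in("scene","top"):
    cv2.imwrite(f"pics/{n}0.png",ctrl.capture(n)); c=ctrl.get_calibration(n); print(n,c)
print(ctrl.get_state())
E
```

```text
pics
scene {'fx': 454.1192134754444, 'fy': 454.1192134754444, 'cx': 276.1066888927667, 'cy': 210.83625630581756, 'k1': -0.05199020707766491, 'camera_from_world': array([[ 0.47983631,  0.87723444, -0.01472578, -0.34721264],
       [-0.66417882,  0.37416184,  0.64720121,  0.30094545],
       [ 0.57325702, -0.30077009,  0.76217697, -1.49383303],
       [ 0.        ,  0.        ,  0.        ,  1.        ]])}
top {'fx': 446.91944571107786, 'fy': 446.91944571107786, 'cx': 279.64356533528684, 'cy': 211.27565369378414, 'k1': -0.06780188631819828, 'camera_from_world': array([[-0.01218254, -0.99985472, -0.01192152,  0.08009221],
       [ 0.99811266, -0.01287724,  0.06004414, -0.61567996],
       [-0.06018893, -0.01116753,  0.99812453, -1.42795363],
       [ 0.        ,  0.        ,  0.        ,  1.        ]])}
{'clock': 0.1, 'joint_pos': array([ 1.11119930e+00,  1.16401721e-01,  1.44221565e+00,  6.63771599e-06,
        1.58401904e+00, -3.78328516e-02]), 'joint_velocities': array([-0.00050133,  0.00150251, -0.00270862,  0.00122939, -0.00015969,
        0.00084163]), 'joint_torque': array([ 3.38502985e-03, -7.22894311e+01, -6.23862219e+01,  7.82019412e-02,
        2.28374294e-02, -7.38848189e-05]), 'ee_pos': array([0.27626338, 0.61565805, 0.21799281]), 'orientation': array([-1.31681839e-04,  2.09322457e-01,  9.77846530e-01, -5.05004974e-04]), 'wrist_force': array([ 0.67326294, -0.51494018,  0.72488884]), 'torque': array([ 0.00107658,  0.01571758, -0.01127973]), 'width': 0.9980365893667079}
```

View pics/scene0.png

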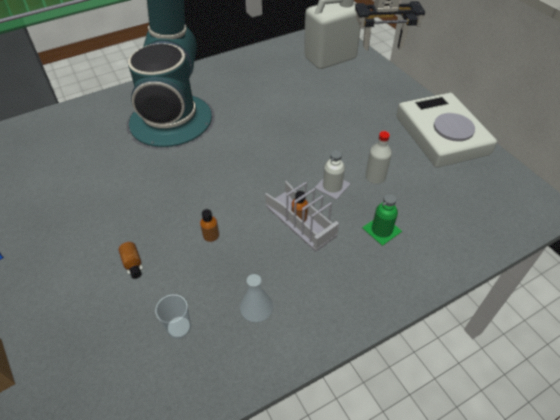

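View pics/top0.png

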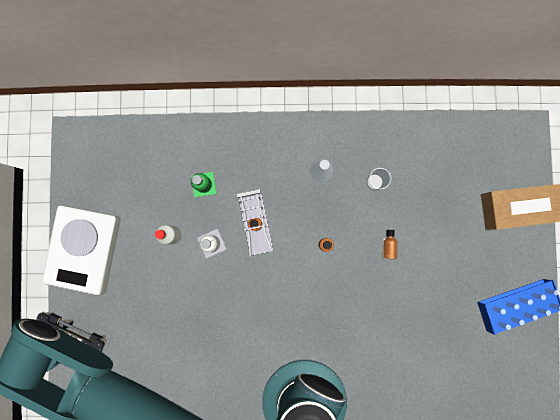

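The scene view shows the fallen bottle at about (131,260), the standing bottle at (209,227), the tray at (303,215) and the canister at (334,175). The green decoy is at (384,220). In the top view these are at (390,244), (326,244), (255,223), (210,243) and (203,183). I'll enlarge both for exact pixels.

```bash
cat > h.py <<'E'
import numpy as np, cv2
from cell import ctrl
def cal(n):
    c=ctrl.get_calibration(n); K=np.array([[c["fx"],0,c["cx"]],[0,c["fy"],c["cy"]],[0,0,1]]); D=np.array([c["k1"],0,0,0,0])
    T=np.diag([1,-1,-1,1.])@c["camera_from_world"]; return K,D,T
def proj(n,P):
    K,D,T=cal(n); return cv2.projectPoints(np.array(P,float).reshape(-1,3),cv2.Rodrigues(T[:3,:3])[0],T[:3,3],K,D)[0][:,0]
def world(n,px,z):
    K,D,T=cal(n); u=cv2.undistortPoints(np.array(px,float).reshape(-1,1,2),K,D)[:,0]
    R=T[:3,:3]; o=-R.T@T[:3,3]; d=np.c_[u,np.ones(len(u))]@R; return o+d*((np.broadcast_to(z,len(u))-o[2])/d[:,2])[:,None]
def crop(n,x,y,w,h,s,f,pts=None,img=None):
    im=ctrl.capture(n) if img is None else img
    c=cv2.resize(im[y:y+h,x:x+w],None,fx=s,fy=s,interpolation=cv2.INTER_CUBIC)
    if pts is not None:
        for p in proj(n,pts): cv2.circle(c,tuple(int(round(v)) for v in (p+.5-[x,y])*s),2,(255,255,0),-1)
    for i in range(0,w,10): cv2.putText(c,str(x+i) if i%20==0 else "|",(int(i*s),9),0,.33,(0,255,255),1)
    for j in range(10,h,10): cv2.putText(c,str(y+j)+"-",(0,int(j*s)+4),0,.33,(0,255,255),1)
    cv2.imwrite("pics/"+f,c)
E
python3 - <<'E'
from h import *
import h
a=cv2.imread("pics/top0.png");b=cv2.imread("pics/scene0.png")
crop("top",190,155,215,110,3.7,"t1.png",img=a)
crop("scene",110,140,280,150,2.85,"s1.png",img=b)
E
```

```text
(no output)
```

View pics/t1.png

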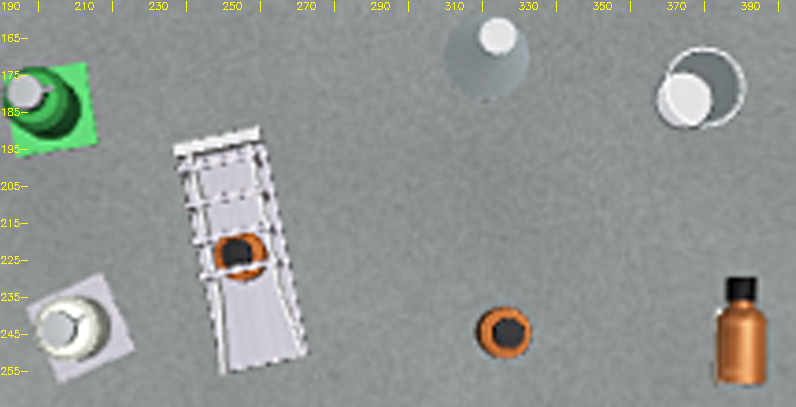

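View pics/s1.png

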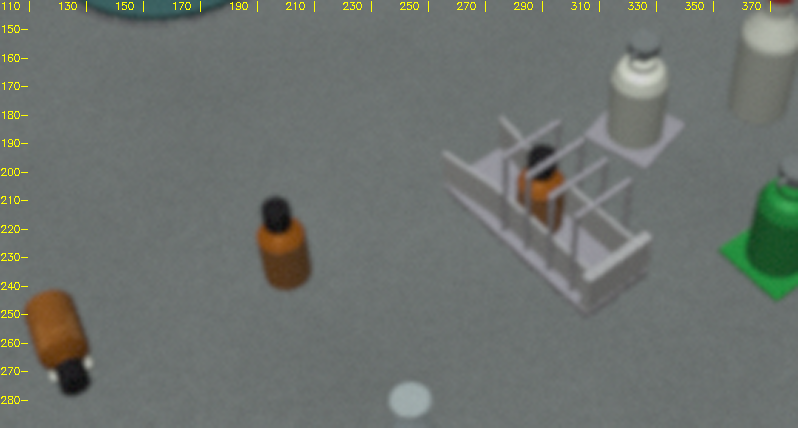

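The enlargements show these crop pixels, which I'll convert to world positions:

| Feature | View | Crop pixels |
|---|---|---|
| Tray near floor corners | top | (222,374), (306,352) |
| End stop corners | top | (173,147), (258,126) |
| Cap of bottle a | top | (508,333) |
| Bottle c, base to cap | top | (741,384) to (741,278) |
| Nozzle | top | (59,330) |

```bash
cat > m.py <<'E'
from h import *
from scipy.optimize import least_squares
t=lambda *p:(np.array(p,float)-.5)/3.7+[190,155]
s=lambda *p:(np.array(p,float)-.5)/2.85+[110,140]
tp=[(-30,38,12),(-30,-38,12),(170,38,57),(170,-38,57)]; ti=t((222,374),(306,352),(173,147),(258,126))
sp=[(170,-38,0),(170,38,0),(170,-38,57),(170,38,57)]; si=s((587,313),(648,276),(583,278),(651,237))
def tw(q,P):
    P=np.array(P,float)/1000; c,S=np.cos(q[2]),np.sin(q[2])
    return np.c_[q[0]+c*P[:,0]-S*P[:,1],q[1]+S*P[:,0]+c*P[:,1],P[:,2]]
f=lambda q:np.r_[(proj("top",tw(q,tp))-ti).ravel(),(proj("scene",tw(q,sp))-si).ravel()]
q=least_squares(f,[.55,.13,.2],loss="soft_l1").x
if __name__=="__main__":
    print("tray",q,np.degrees(q[2]));print(f(q).reshape(-1,2).round(1))
    print("B cap top",world("top",t((237,252)),.092),"scene",world("scene",s((542,152)),.092))
    print("A cap top",world("top",t((508,333)),.092),"scene",world("scene",s((276,204)),.092),"scene base",world("scene",s((287,290)),0))
    C=world("top",t((741,383),(741,278)),.029);print("C",C,np.linalg.norm(C[1]-C[0]),np.degrees(np.arctan2(*(C[1]-C[0])[1::-1])))
    print("C scene cap",world("scene",s((73,380)),.029))
    print("nozzle",world("top",t((59,330)),.124),world("scene",s((645,44)),.124))
    for z,p,n in((.09,(702,87),"beaker"),(.12,(498,36),"flask")):print(n,world("top",t(p),z))
    print("wash",world("top",[(160,234)],.16))
    print("foot",world("top",t((27,314),(103,274),(133,350),(59,382)),.005).mean(0))
E
python3 m.py
```

```text
tray [0.50981164 0.13924698 0.18778593] 10.75934144570408
[[-0.1  0. ]
 [ 0.2  1.3]
 [-0.3 -0.2]
 [ 0.3  0.7]
 [-0.7  2.2]
 [-0.4 -0.3]
 [ 1.9  0.9]
 [ 0.6 -0.5]]
B cap top [[0.577256   0.15101063 0.092     ]] scene [[0.56423968 0.15756485 0.092     ]]
A cap top [[ 0.50740651 -0.0725884   0.092     ]] scene [[ 0.50397586 -0.07256171  0.092     ]] scene base [[ 0.52503815 -0.08385849  0.        ]]
C [[ 0.46042229 -0.27960778  0.029     ]
 [ 0.55121954 -0.28183552  0.029     ]] 0.09082457528098441 -1.4054867157828435
C scene cap [[ 0.54500142 -0.28338799  0.029     ]]
nozzle [[0.51460728 0.2939963  0.124     ]] [[0.51957985 0.29326819 0.124     ]]
beaker [[ 0.71037235 -0.23907012  0.09      ]]
flask [[ 0.75052001 -0.06632112  0.12      ]]
wash [[0.5458132  0.42296378 0.16      ]]
foot [0.51311355 0.29608161 0.005     ]
```

```bash
python3 - <<'E'
from m import *
P=[(x,y,12) for x in np.linspace(-30,170,11) for y in(-38,38)]+[(160,y,57) for y in(-38,0,38)]+[(170,y,57) for y in(-38,38)]+[(x,y,113) for x in(52,82,112,142) for y in(-30,0,30)]+[(170,y,0) for y in (-38,38)]
P+=[(x,y,52) for x in(30,95,160) for y in(-24,24)]+[(-30,y,52) for y in(-33,33)]
W=tw(q,P)
a=cv2.imread("pics/top0.png");b=cv2.imread("pics/scene0.png")
crop("top",225,180,60,85,7,"o1.png",W,a);crop("scene",255,170,95,85,4.2,"o2.png",W,b)
x=cv2.imread("pics/o1.png");y=cv2.imread("pics/o2.png");h_=max(x.shape[0],y.shape[0])
cv2.imwrite("pics/o.png",np.hstack([cv2.copyMakeBorder(v,0,h_-v.shape[0],0,0,0) for v in(x,y)])[:600,:800])
E
```

```text
(no output)
```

View pics/o.png

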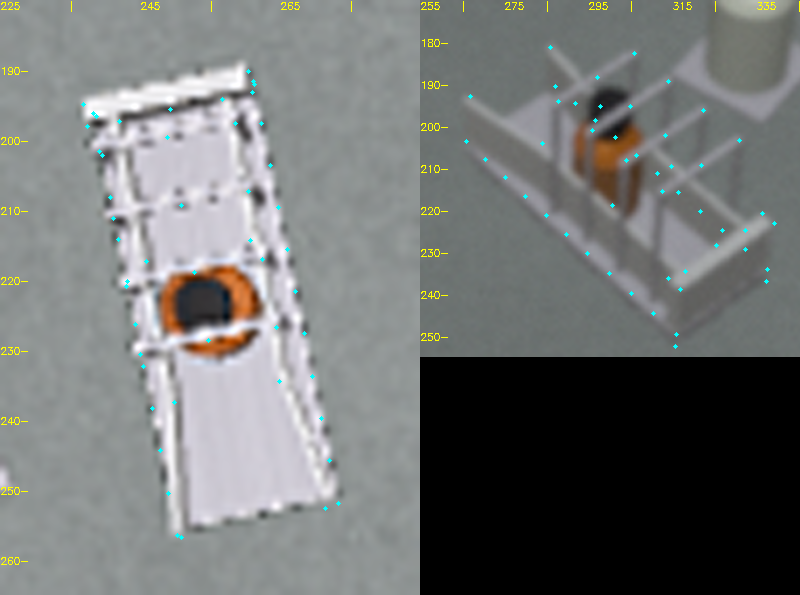

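The overlay shows the tray model lying on the picture within about 1 px (2-3 mm). Bottle b comes out at tray x≈68 mm, y≈-1 mm, which fits the stated range.

Plan: grip c's cap with the tool tilted back 40°, lift it, swing it 90° to stand it up, and let go.

```bash
cat > g.py <<'E'
import sys
from h import *
from scipy.spatial.transform import Rotation as R
# python3 g.py x y z(TCP or grasp 'g') yaw phi : moves from the present pose
def go(x,y,z,yaw,phi,grasp=True):
    s=ctrl.get_state(); q=s["orientation"]; R0=R.from_quat(np.r_[q[1:],q[0]])
    R1=R.from_euler("ZY",[yaw,phi],degrees=True)*R.from_matrix(np.diag([1,-1,-1.]))
    p=np.array([x,y,z])+(R1.apply([0,0,.019]) if grasp else 0)
    print("t",s["clock"].round(2),"ee",s["ee_pos"].round(4),"eul",R0.as_euler("ZYX",degrees=True).round(1),"F",s["wrist_force"].round(1),"w",round(s["width"],3),"j",s["joint_pos"].round(2))
    print("  ->",(R0.inv().apply(p-s["ee_pos"])*100).round(2).tolist(),np.degrees((R0.inv()*R1).as_rotvec()).round(2).tolist())
if __name__=="__main__":
    a=list(map(float,sys.argv[1:6])); go(*a,grasp=len(sys.argv)<7)
E
python3 g.py .45 -.1 .24 0 0; python3 g.py .545 -.2815 .13 -1.4 40
```

```text
Traceback (most recent call last):
  File "g.py", line 12, in <module>
    a=list(map(float,sys.argv[1:6])); go(*a,grasp=len(sys.argv)<7)
                                      ~~^^^^^^^^^^^^^^^^^^^^^^^^^^
  File "g.py", line 9, in go
    print("t",s["clock"].round(2),"ee",s["ee_pos"].round(4),"eul",R0.as_euler("ZYX",degrees=True).round(1),"F",s["wrist_force"].round(1),"w",round(s["width"],3),"j",s["joint_pos"].round(2))
              ^^^^^^^^^^^^^^^^
AttributeError: 'float' object has no attribute 'round'
Traceback (most recent call last):
  File "g.py", line 12, in <module>
    a=list(map(float,sys.argv[1:6])); go(*a,grasp=len(sys.argv)<7)
                                      ~~^^^^^^^^^^^^^^^^^^^^^^^^^^
  File "g.py", line 9, in go
    print("t",s["clock"].round(2),"ee",s["ee_pos"].round(4),"eul",R0.as_euler("ZYX",degrees=True).round(1),"F",s["wrist_force"].round(1),"w",round(s["width"],3),"j",s["joint_pos"].round(2))
              ^^^^^^^^^^^^^^^^
AttributeError: 'float' object has no attribute 'round'
```

```bash
sed -i 's/s\["clock"\].round(2)/round(s["clock"],2)/' g.py
python3 g.py .45 -.1 .24 0 0
```

```text
t 0.1 ee [0.2763 0.6157 0.218 ] eul [ 155.8   -0.  -179.9] F [ 0.7 -0.5  0.7] w 0.998 j [ 1.11  0.12  1.44  0.    1.58 -0.04]
  -> [-45.15, -58.18, -0.24] [-0.02, 0.08, 155.83]
```

Emit:
jog_arm --series '[[0.6,[-20,-26,0],[0,0,75]],[0.6,[-45,-58,0],[0,0,155.8]],[0.6,[-45,-58,0],[0,0,155.8]],[0.6,[-45,-58,0],[0,0,155.8]],[0.6,[-45,-58,0],[0,0,155.8]],[0.6,[-45,-58,0],[0,0,155.8]],[0.6,[-45,-58,0],[0,0,155.8]],[0.6,[-45,-58,0],[0,0,155.8]],[0.6,[-45,-58,0],[0,0,155.8]],[0.6,[-45,-58,0],[0,0,155.8]]]'

```text
clock: 1.1
ee_pos: [0.3939, 0.128, 0.2186]
orientation: [0.0, 0.821, 0.57, 0.0]
wrist_force: [1.2, 0.7, -0.7]
width: 0.601
```

```bash
python3 g.py .545 -.2815 .13 -1.4 40
```

```text
t 1.1 ee [0.3939 0.128  0.2186] eul [ 69.6   0.  180. ] F [ 1.2  0.7 -0.7] w 0.601 j [ 0.25 -0.48  1.96 -0.    1.66  0.61]
  -> [-33.49, 27.3, 10.35] [24.76, -34.68, 67.89]
```

Emit:
jog_arm --series '[[0.6,[-33.5,27.3,0],[24.8,-34.7,67.9]],[0.6,[-33.5,27.3,0],[24.8,-34.7,67.9]],[0.6,[-33.5,27.3,0],[24.8,-34.7,67.9]],[0.6,[-33.5,27.3,0],[24.8,-34.7,67.9]],[0.6,[-33.5,27.3,0],[24.8,-34.7,67.9]],[0.6,[-33.5,27.3,0],[24.8,-34.7,67.9]],[0.6,[-33.5,27.3,0],[24.8,-34.7,67.9]],[0.6,[-33.5,27.3,0],[24.8,-34.7,67.9]],[0.6,[-33.5,27.3,4],[24.8,-34.7,67.9]],[0.6,[-33.5,27.3,6],[24.8,-34.7,67.9]]]'

```text
clock: 2.1
ee_pos: [0.5325, -0.2845, 0.1539]
orientation: [-0.005, 0.938, -0.015, -0.345]
wrist_force: [-1.0, 0.6, -1.6]
width: 0.597
```

```bash
python3 g.py .543 -.2815 .029 -1.4 40
```

```text
t 2.1 ee [ 0.5325 -0.2845  0.1539] eul [ -1.9  40.4 180. ] F [-1.   0.6 -1.6] w 0.597 j [-0.41  0.41  1.31 -0.28  2.07  1.14]
  -> [8.9, -0.33, 10.74] [-0.28, 0.43, -0.37]
```

Emit:
jog_arm --series '[[0.6,[2.2,-0.3,2.7],[0,0,0]],[0.6,[4.4,-0.3,5.4],[0,0,0]],[0.6,[6.6,-0.3,8.0],[0,0,0]],[0.6,[8.0,-0.3,9.7],[0,0,0]],[0.6,[8.9,-0.3,10.7],[0,0,0]],[0.6,[8.9,-0.3,10.7],[0,0,0]]]'

```text
clock: 2.7
ee_pos: [0.5303, -0.2812, 0.0131]
orientation: [-0.006, 0.938, -0.015, -0.347]
wrist_force: [0.1, 0.3, 0.6]
width: 0.597
```

```bash
python3 g.py .543 -.2815 .029 -1.4 40; python3 -c "
from h import *
crop('scene',90,210,110,85,4,'s2.png');crop('top',350,200,80,75,5,'t2.png')
a=cv2.imread('pics/s2.png');b=cv2.imread('pics/t2.png')
m=max(a.shape[0],b.shape[0]);cv2.imwrite('pics/v2.png',np.hstack([cv2.copyMakeBorder(v,0,m-v.shape[0],0,0,0) for v in(a,b)])[:600,:800])"
```

```text
t 2.7 ee [ 0.5303 -0.2812  0.0131] eul [  -1.8   40.6 -180. ] F [0.1 0.3 0.6] w 0.597 j [-0.41  0.52  1.41 -0.25  1.88  1.2 ]
  -> [-0.05, -0.0, -0.13] [-0.33, 0.57, -0.33]
```

View pics/v2.png

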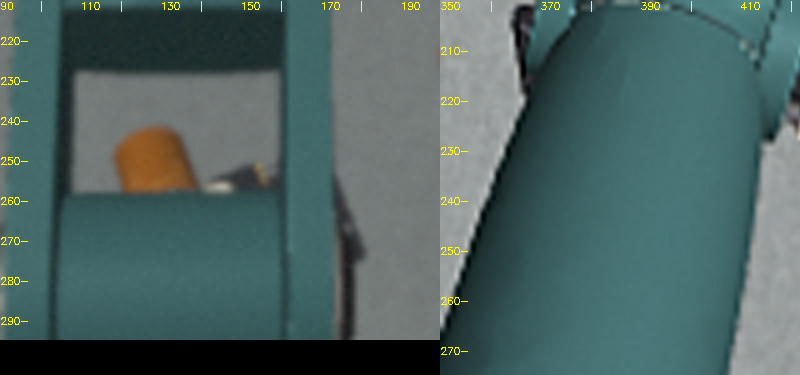

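The arm hides the grasp, but bottle c's body still lies at (125,245) in the scene view, undisturbed. I'll close the gripper and check the width.

Emit:
jog_arm --series '[[0.25,[0,0,0],[0,0,0]],[0.2,[0,0,0],[0,0,0]],[0.2,[0,0,0],[0,0,0]],[0.2,[0,0,0],[0,0,0]],[0.2,[0,0,0],[0,0,0]],[0.2,[0,0,0],[0,0,0]]]' --force 20

```text
clock: 3.4
ee_pos: [0.5314, -0.2817, 0.0158]
orientation: [-0.005, 0.938, -0.015, -0.345]
wrist_force: [1.0, 1.0, 2.0]
width: 0.274
```

```bash
python3 g.py .543 -.2815 .129 -1.4 40; python3 g.py .58 -.2815 .14 -1.4 -50
```

```text
t 3.4 ee [ 0.5314 -0.2817  0.0158] eul [ -1.9  40.4 179.9] F [1. 1. 2.] w 0.274 j [-0.41  0.52  1.41 -0.25  1.88  1.2 ]
  -> [-6.44, -0.04, -7.47] [-0.26, 0.38, -0.39]
t 3.4 ee [ 0.5314 -0.2817  0.0158] eul [ -1.9  40.4 179.9] F [1. 1. 2.] w 0.274 j [-0.41  0.52  1.41 -0.25  1.88  1.2 ]
  -> [-2.45, -0.18, -12.62] [0.1, 90.38, -0.51]
```

Width 25.5 mm means the cap is held. Lift, then swing.

Emit:
jog_arm --series '[[0.2,[-1.3,0,-1.5],[0,0,0]],[0.2,[-3.2,0,-3.7],[0,0,0]],[0.2,[-5.2,0,-6.0],[0,0,0]],[0.2,[-6.4,0,-7.5],[0,0,0]],[0.2,[-6.4,0,-7.5],[0,0,0]]]'

```text
clock: 3.9
ee_pos: [0.5322, -0.282, 0.1178]
orientation: [-0.004, 0.939, -0.016, -0.343]
wrist_force: [-0.7, -0.3, -2.6]
width: 0.275
```

```bash
python3 g.py .58 -.2815 .14 -1.4 -50
```

```text
t 3.9 ee [ 0.5322 -0.282   0.1178] eul [ -2.   40.1 179.8] F [-0.7 -0.3 -2.6] w 0.275 j [-0.41  0.43  1.35 -0.27  2.01  1.16]
  -> [4.12, -0.22, -4.78] [0.22, 90.12, -0.5]
```

Emit:
jog_arm --series '[[0.2,[0.5,0,-0.5],[0,8,0]],[0.2,[1,0,-1],[0,16,0]],[0.2,[1.5,0,-1.5],[0,24,0]],[0.2,[2,-0.1,-2],[0,32,0]],[0.2,[2.4,-0.1,-2.6],[0,40,-0.2]],[0.2,[2.8,-0.1,-3.2],[0,48,-0.2]],[0.2,[3.2,-0.2,-3.8],[0,56,-0.3]],[0.2,[3.6,-0.2,-4.4],[0,64,-0.3]],[0.2,[4.1,-0.2,-4.8],[0,72,-0.4]],[0.2,[4.1,-0.2,-4.8],[0.2,80,-0.5]]]'

```text
clock: 4.9
ee_pos: [0.5944, -0.2822, 0.1275]
orientation: [0.005, 0.939, -0.012, 0.343]
wrist_force: [-0.0, 0.7, -1.3]
width: 0.273
```

```bash
python3 g.py .58 -.2815 .12 -1.4 -50
```

```text
t 4.9 ee [ 0.5944 -0.2822  0.1275] eul [ -1.5 -40.1 180. ] F [-0.   0.7 -1.3] w 0.273 j [-0.66 -0.21  2.03  0.55  0.81  0.66]
  -> [-1.26, -0.03, 1.52] [0.08, 9.86, -0.06]
```

Emit:
jog_arm --series '[[0.2,[-0.6,0,0.7],[0,5,0]],[0.2,[-1.3,0,1.5],[0,9.9,0]],[0.2,[-1.3,0,1.5],[0,9.9,0]],[0.2,[-1.3,0,1.5],[0,9.9,0]]]'

```text
clock: 5.3
ee_pos: [0.5937, -0.2821, 0.1068]
orientation: [0.005, 0.907, -0.012, 0.421]
wrist_force: [1.0, -0.9, -1.1]
width: 0.271
```

```bash
python3 g.py .58 -.2815 .085 -1.4 -50; python3 -c "
from h import *
P=[(.58,-.2815,z) for z in (.039,.095,.131)]
crop('scene',90,190,130,110,4.6,'s3.png',P);crop('top',360,190,50,75,4,'t3.png')
a=cv2.imread('pics/s3.png');b=cv2.imread('pics/t3.png')
m=max(a.shape[0],b.shape[0]);cv2.imwrite('pics/v3.png',np.hstack([cv2.copyMakeBorder(v,0,m-v.shape[0],0,0,0) for v in(a,b)])[:600,:800])"
```

```text
t 5.3 ee [ 0.5937 -0.2821  0.1068] eul [  -1.6  -49.8 -179.9] F [ 1.  -0.9 -1.1] w 0.271 j [-0.71 -0.22  2.14  0.87  0.68  0.35]
  -> [-2.54, -0.03, 2.26] [0.06, 0.17, -0.13]
```

View pics/v3.png

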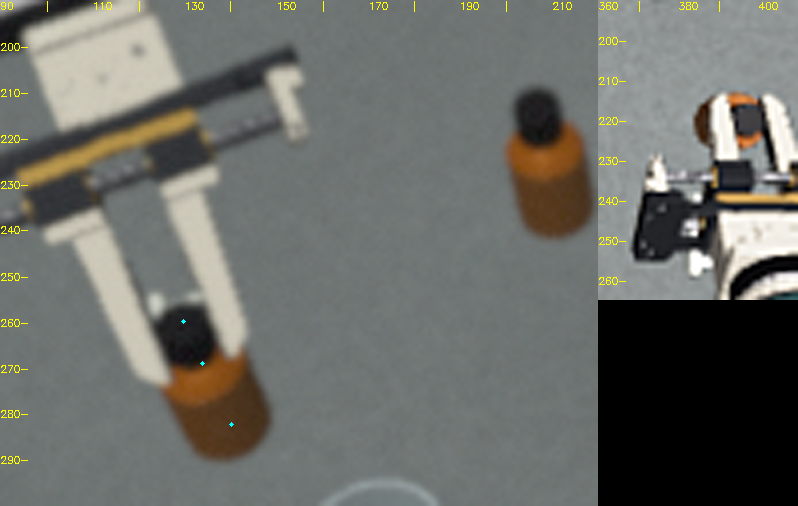

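Bottle c hangs nearly upright in the gripper: cap at scene (131,261), base about (138,285), within a few degrees of vertical. I'll lower it slowly.

Emit:
jog_arm --series '[[0.2,[-0.7,0,0.7],[0,0,0]],[0.2,[-1.4,0,1.3],[0,0,0]],[0.2,[-1.9,0,1.7],[0,0,0]],[0.2,[-2.2,0,1.9],[0,0,0]],[0.2,[-2.3,0,2.0],[0,0,0]],[0.2,[-2.4,0,2.1],[0,0,0]],[0.2,[-2.5,0,2.2],[0,0,0]],[0.2,[-2.5,0,2.2],[0,0,0]]]'

```text
clock: 6.2
ee_pos: [0.5955, -0.2825, 0.0755]
orientation: [0.006, 0.906, -0.012, 0.422]
wrist_force: [0.3, 0.3, -0.8]
width: 0.276
```

```bash
python3 g.py .58 -.2815 .083 -1.4 -50
```

```text
t 6.2 ee [ 0.5955 -0.2825  0.0755] eul [ -1.4 -50.  179.9] F [ 0.3  0.3 -0.8] w 0.276 j [-0.71 -0.18  2.15  0.93  0.64  0.26]
  -> [-0.42, -0.06, 0.23] [0.1, 0.02, -0.02]
```

Emit:
jog_arm --series '[[0.2,[-0.08,0,0.06],[0,0,0]],[0.2,[-0.15,0,0.13],[0,0,0]],[0.2,[-0.23,0,0.19],[0,0,0]],[0.2,[-0.31,0,0.26],[0,0,0]],[0.2,[-0.31,0,0.26],[0,0,0]]]'

```text
clock: 6.7
ee_pos: [0.5955, -0.2825, 0.0713]
orientation: [0.006, 0.906, -0.012, 0.422]
wrist_force: [-0.2, -0.3, -1.9]
width: 0.279
```

```bash
python3 g.py .58 -.2815 .083 -1.4 -50
```

```text
t 6.7 ee [ 0.5955 -0.2825  0.0713] eul [ -1.4 -50.  179.9] F [-0.2 -0.3 -1.9] w 0.279 j [-0.71 -0.17  2.16  0.94  0.64  0.25]
  -> [-0.1, -0.06, -0.04] [0.09, 0.03, -0.02]
```

Grasp is at z≈0.0835 with no contact yet, so I continue in 1 mm steps.

Emit:
jog_arm --series '[[0.2,[-0.08,0,0.06],[0,0,0]],[0.2,[-0.15,0,0.13],[0,0,0]],[0.2,[-0.23,0,0.19],[0,0,0]],[0.2,[-0.23,0,0.19],[0,0,0]]]'

```text
clock: 7.1
ee_pos: [0.5962, -0.2827, 0.0699]
orientation: [0.006, 0.906, -0.011, 0.423]
wrist_force: [-2.3, 4.0, 9.9]
width: 0.275
```

```bash
python3 g.py .58 -.2815 .079 -1.4 -50
```

```text
t 7.1 ee [ 0.5962 -0.2827  0.0699] eul [ -1.4 -50.1 179.9] F [-2.3  4.   9.9] w 0.275 j [-0.7  -0.17  2.16  0.95  0.63  0.24]
  -> [-0.35, -0.08, 0.07] [0.11, -0.11, -0.0]
```

Contact at about 10 N. I'll release and withdraw along the tool axis.

Emit:
jog_arm --series '[[0.35,[0,0,0],[0,0,0]],[0.45,[0,0,0],[0,0,0]],[0.6,[0,0,0],[0,0,0]],[0.6,[0,0,0],[0,0,0]],[0.6,[0,0,-2],[0,0,0]],[0.6,[0,0,-5],[0,0,0]],[0.6,[0,0,-8],[0,0,0]],[0.6,[0,0,-12],[0,0,0]],[0.6,[0,0,-14],[0,0,0]],[0.6,[0,0,-14],[0,0,0]]]'

```text
clock: 8.1
ee_pos: [0.4881, -0.2807, 0.1622]
orientation: [0.008, 0.905, -0.012, 0.425]
wrist_force: [-0.2, -0.5, 0.5]
width: 0.6
```

```bash
python3 g.py .58 -.2815 .2 0 0; python3 -c "
from h import *
P=[(.58,-.2815,z) for z in (.0,.056,.092)]
crop('scene',90,190,130,110,4.6,'s4.png',P);crop('top',350,190,60,75,4,'t4.png',P)
a=cv2.imread('pics/s4.png');b=cv2.imread('pics/t4.png')
m=max(a.shape[0],b.shape[0]);cv2.imwrite('pics/v4.png',np.hstack([cv2.copyMakeBorder(v,0,m-v.shape[0],0,0,0) for v in(a,b)]))"
```

```text
t 8.1 ee [ 0.4881 -0.2807  0.1622] eul [ -1.3 -50.3 179.6] F [-0.2 -0.5  0.5] w 0.6 j [-0.89 -0.51  2.25  0.82  0.92  0.36]
  -> [7.32, -0.17, 5.86] [0.92, -50.25, -1.37]
```

View pics/v4.png

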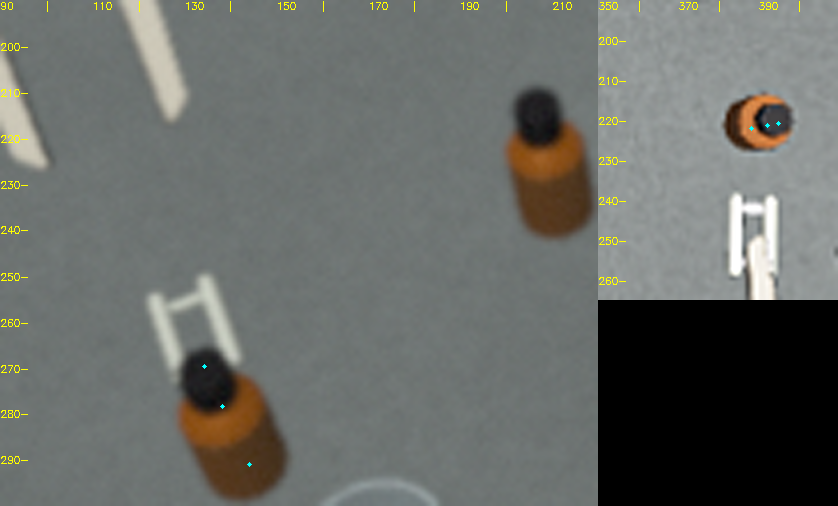

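Bottle c stands upright, clear of the cradle, and is released. Its cap top is at top-view (394,219), which gives about (0.583,-0.280). Step 1 should be met. Next I grasp it from above.

```bash
python3 g.py .583 -.28 .15 0 0
```

```text
t 8.2 ee [ 0.489  -0.2801  0.1596] eul [ -1.4 -50.1 179.9] F [ 0.  -0.3 -0.1] w 0.597 j [-0.88 -0.51  2.25  0.82  0.92  0.36]
  -> [3.83, -0.26, 9.04] [0.76, -50.12, -1.39]
```

Emit:
jog_arm --series '[[0.6,[0.5,0,1],[0,-8.5,0]],[0.6,[1,-0.1,2.5],[0,-17,0]],[0.6,[2,-0.1,4.5],[0.3,-25,-0.5]],[0.6,[2.5,-0.2,6],[0.5,-34,-1]],[0.6,[3.2,-0.3,8],[0.8,-42,-1.3]],[0.6,[3.8,-0.3,9],[0.8,-50.1,-1.4]],[0.6,[3.8,-0.3,9],[0.8,-50.1,-1.4]],[0.6,[3.8,-0.3,9],[0.8,-50.1,-1.4]]]'

```text
clock: 9.0
ee_pos: [0.5836, -0.2784, 0.1278]
orientation: [-0.001, 1.0, 0.002, -0.001]
wrist_force: [0.1, -0.7, 0.4]
width: 0.598
```

```bash
python3 g.py .583 -.28 .086 0 0
```

```text
t 9.0 ee [ 0.5836 -0.2784  0.1278] eul [ 2.000e-01  1.000e-01 -1.798e+02] F [ 0.1 -0.7  0.4] w 0.598 j [-0.49  0.09  1.61  0.    1.44  1.08]
  -> [-0.05, 0.17, 6.08] [-0.16, 0.11, 0.19]
```

Emit:
jog_arm --series '[[0.6,[0,0.1,2.5],[0,0,0]],[0.6,[0,0.1,4.5],[0,0,0]],[0.6,[0,0.1,6],[0,0,0]],[0.6,[0,0.1,6],[0,0,0]],[0.4,[0,0.1,6],[0,0,0]],[0.2,[0,0.1,6],[0,0,0]],[0.2,[0,0.1,6],[0,0,0]],[0.2,[0,0.1,6],[0,0,0]],[0.2,[0,0.1,6],[0,0,0]],[0.2,[0,0.1,6],[0,0,0]]]' --force 15

```text
clock: 10.0
ee_pos: [0.5838, -0.2794, 0.0683]
orientation: [-0.001, 1.0, 0.002, -0.001]
wrist_force: [0.4, 0.4, 4.3]
width: 0.278
```

```bash
python3 g.py .583 -.28 .25 0 0; python3 g.py .511 .139 .25 10.8 0
```

```text
t 10.0 ee [ 0.5838 -0.2794  0.0683] eul [ 2.000e-01  1.000e-01 -1.799e+02] F [0.4 0.4 4.3] w 0.278 j [-0.49  0.14  1.67  0.    1.34  1.08]
  -> [-0.1, 0.02, -16.27] [-0.13, 0.07, 0.19]
t 10.0 ee [ 0.5838 -0.2794  0.0683] eul [ 2.000e-01  1.000e-01 -1.799e+02] F [0.4 0.4 4.3] w 0.278 j [-0.49  0.14  1.67  0.    1.34  1.08]
  -> [-7.16, -41.9, -16.17] [-0.14, 0.06, -10.61]
```

Emit:
jog_arm --series '[[0.2,[0,0,-2],[0,0,0]],[0.2,[0,0,-5],[0,0,0]],[0.2,[0,0,-9],[0,0,0]],[0.2,[-1,-4,-13],[0,0,-2]],[0.2,[-2,-8,-13],[0,0,-4]],[0.2,[-3,-12,-13],[0,0,-6]],[0.2,[-4,-16,-13],[0,0,-8]],[0.2,[-5,-20,-13],[0,0,-10]],[0.2,[-6,-24,-13],[0,0,-10.6]],[0.2,[-7,-28,-13],[0,0,-10.6]]]'

```text
clock: 11.0
ee_pos: [0.5122, 0.0015, 0.1989]
orientation: [-0.001, 0.996, 0.094, -0.001]
wrist_force: [0.0, -0.7, -1.5]
width: 0.275
```

```bash
python3 g.py .510 .139 .15 10.8 0
```

```text
t 11.0 ee [0.5122 0.0015 0.1989] eul [  10.8    0.  -179.8] F [ 0.  -0.7 -1.5] w 0.275 j [-0.05 -0.24  1.81  0.    1.57  1.33]
  -> [2.37, -13.53, 6.83] [-0.15, 0.05, 0.0]
```

Emit:
jog_arm --series '[[0.2,[0.6,-4,0],[0,0,0]],[0.2,[1.3,-8,0],[0,0,0]],[0.2,[2,-12,0],[0,0,0]],[0.2,[2.4,-13.5,0],[0,0,0]],[0.2,[2.4,-13.5,0],[0,0,0]],[0.2,[2.4,-13.5,3],[0,0,0]],[0.2,[2.4,-13.5,6],[0,0,0]],[0.2,[2.4,-13.5,8.5],[0,0,0]],[0.2,[2.4,-13.5,10],[0,0,0]],[0.2,[2.4,-13.5,10],[0,0,0]]]'

```text
clock: 12.0
ee_pos: [0.5096, 0.1379, 0.0974]
orientation: [-0.001, 0.996, 0.094, -0.002]
wrist_force: [-0.1, 0.3, -0.7]
width: 0.274
```

```bash
python3 g.py .510 .139 .099 10.8 0; python3 -c "
from m import *
P=tw(q,[(0,0,z) for z in (29,85,121)])
crop('scene',255,160,95,95,4.5,'s5.png',P);crop('top',225,185,60,85,5.5,'t5.png',P)
a=cv2.imread('pics/s5.png');b=cv2.imread('pics/t5.png')
m=max(a.shape[0],b.shape[0]);cv2.imwrite('pics/v5.png',np.hstack([cv2.copyMakeBorder(v,0,m-v.shape[0],0,0,0) for v in(a,b)]))"
```

```text
t 12.0 ee [0.5096 0.1379 0.0974] eul [  10.8    0.2 -179.9] F [-0.1  0.3 -0.7] w 0.274 j [ 0.21 -0.15  1.9   0.    1.39  1.6 ]
  -> [0.07, -0.1, 1.74] [-0.14, 0.23, -0.05]
```

View pics/v5.png

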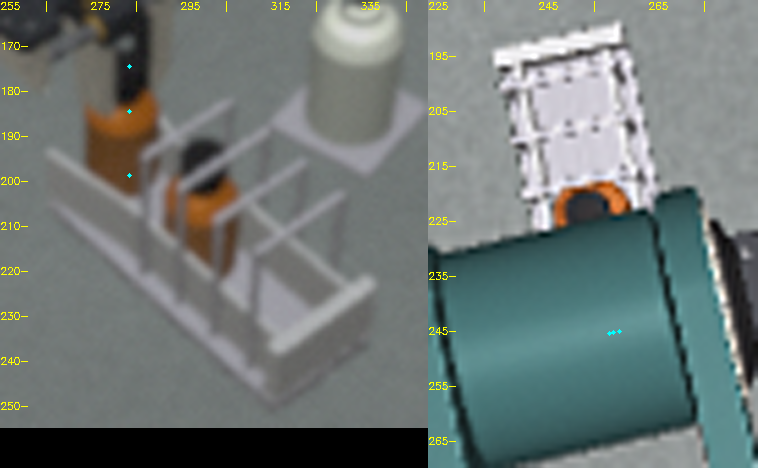

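Bottle c hangs over the open end, its cap at scene (284,174) and close to the predicted axis, inside the rails. Lower it.

Emit:
jog_arm --series '[[0.2,[0,-0.1,0.6],[0,0,0]],[0.2,[0,-0.1,1.1],[0,0,0]],[0.2,[0,-0.1,1.3],[0,0,0]],[0.2,[0,-0.1,1.4],[0,0,0]],[0.2,[0,-0.1,1.5],[0,0,0]],[0.2,[0,-0.1,1.5],[0,0,0]]]'

```text
clock: 12.7
ee_pos: [0.5106, 0.1395, 0.0852]
orientation: [-0.001, 0.996, 0.094, -0.0]
wrist_force: [-0.7, -0.5, -0.7]
width: 0.276
```

```bash
python3 g.py .510 .139 .099 10.8 0
```

```text
t 12.7 ee [0.5106 0.1395 0.0852] eul [  10.8    0.  -179.9] F [-0.7 -0.5 -0.7] w 0.276 j [ 0.22 -0.14  1.91  0.    1.37  1.6 ]
  -> [-0.06, 0.04, 0.52] [-0.15, 0.01, -0.03]
```

Emit:
jog_arm --series '[[0.2,[0,0,0.1],[0,0,0]],[0.2,[0,0,0.2],[0,0,0]],[0.2,[0,0,0.3],[0,0,0]],[0.2,[0,0,0.4],[0,0,0]],[0.2,[0,0,0.4],[0,0,0]]]'

```text
clock: 13.2
ee_pos: [0.5105, 0.1395, 0.081]
orientation: [-0.001, 0.996, 0.094, -0.0]
wrist_force: [-0.4, -0.6, -2.0]
width: 0.272
```

Emit:
jog_arm --series '[[0.2,[0,0,0.05],[0,0,0]],[0.2,[0,0,0.1],[0,0,0]],[0.2,[0,0,0.15],[0,0,0]],[0.2,[0,0,0.15],[0,0,0]]]'

```text
clock: 13.6
ee_pos: [0.5109, 0.1395, 0.0802]
orientation: [-0.001, 0.996, 0.094, 0.0]
wrist_force: [0.1, -0.7, 6.1]
width: 0.274
```

Floor contact felt. Release, rise, and go behind the bottle with shut fingers.

Emit:
jog_arm --series '[[0.35,[0,0,0],[0,0,0]],[0.5,[0,0,0],[0,0,0]],[0.55,[0,0,0],[0,0,0]],[0.55,[0,0,0],[0,0,0]],[0.55,[0,0,-2],[0,0,0]],[0.55,[0,0,-5],[0,0,0]],[0.55,[0,0,-8],[0,0,0]],[0.55,[0,0,-8],[0,0,0]]]'

```text
clock: 14.4
ee_pos: [0.5122, 0.1396, 0.1644]
orientation: [-0.002, 0.996, 0.094, 0.003]
wrist_force: [1.0, -0.1, -0.3]
width: 0.553
```

```bash
python3 g.py .454 .1285 .14 10.8 -25 t; python3 g.py .454 .1285 .032 10.8 -25 t
```

```text
t 14.4 ee [0.5122 0.1396 0.1644] eul [  10.8   -0.4 -179.9] F [ 1.  -0.1 -0.3] w 0.553 j [ 0.22 -0.19  1.82  0.    1.5   1.6 ]
  -> [-5.94, 0.01, 2.4] [-0.14, 24.65, -0.06]
t 14.4 ee [0.5122 0.1396 0.1644] eul [  10.8   -0.4 -179.9] F [ 1.  -0.1 -0.3] w 0.553 j [ 0.22 -0.19  1.82  0.    1.5   1.6 ]
  -> [-6.01, 0.04, 13.2] [-0.14, 24.65, -0.06]
```

Emit:
jog_arm --series '[[0.3,[-3,0,0],[0,8,0]],[0,[-6,0,0],[0,16,0]],[0,[-6,0,1],[0,24.6,0]],[0,[-6,0,1],[0,24.6,0]],[0,[-6,0,4],[0,24.6,0]],[0,[-6,0,8],[0,24.6,0]],[0,[-6,0,11],[0,24.6,0]],[0,[-6,0,13.2],[0,24.6,0]],[0,[-6,0,13.2],[0,24.6,0]]]'

```text
clock: 15.3
ee_pos: [0.4522, 0.1284, 0.0283]
orientation: [-0.021, 0.973, 0.091, 0.212]
wrist_force: [-0.2, -0.6, 0.2]
width: 0.004
```

```bash
python3 g.py .530 .1430 .032 10.8 -25 t; python3 -c "
from m import *
P=tw(q,[(0,0,z) for z in (12,68,104)])
crop('scene',240,160,110,95,4.5,'s6.png',P);crop('top',225,185,50,85,5.5,'t6.png',P)
a=cv2.imread('pics/s6.png');b=cv2.imread('pics/t6.png')
m=max(a.shape[0],b.shape[0]);cv2.imwrite('pics/v6.png',np.hstack([cv2.copyMakeBorder(v,0,m-v.shape[0],0,0,0) for v in(a,b)]))"
```

```text
t 15.3 ee [0.4522 0.1284 0.0283] eul [  10.7  -24.7 -179.9] F [-0.2 -0.6  0.2] w 0.004 j [ 0.23 -0.55  2.36 -0.02  0.9   1.63]
  -> [7.35, 0.02, 2.96] [-0.11, 0.35, -0.08]
```

View pics/v6.png

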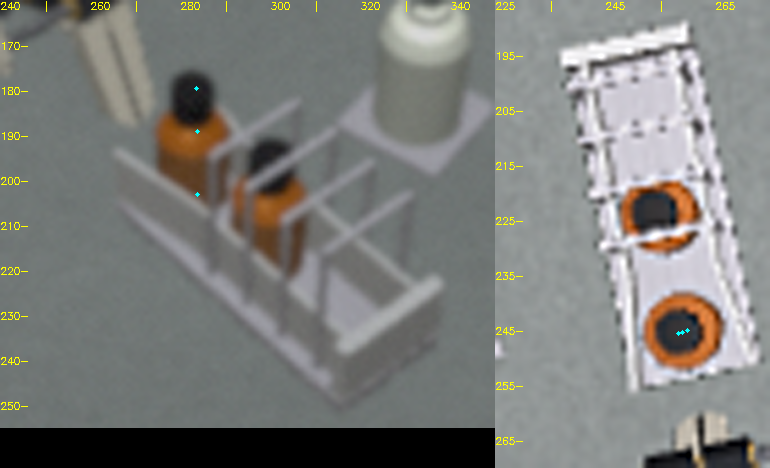

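Bottle c stands centred at the set-down spot, cap at top-view (258,245). Bottle b is at (254,223), and the shut fingers wait behind. Push gently.

Emit:
jog_arm --series '[[0,[0.85,0,0.06],[0,0,0]],[0,[1.57,0,0.4],[0,0,0]],[0,[2.3,0,0.73],[0,0,0]],[0,[2.67,0,0.9],[0,0,0]],[0,[3.03,0,1.07],[0,0,0]],[0,[3.39,0,1.23],[0,0,0]],[0,[3.76,0,1.4],[0,0,0]],[0,[4.12,0,1.57],[0,0,0]],[0,[4.48,0,1.74],[0,0,0]],[0,[4.85,0,1.9],[0,0,0]]]'

```text
clock: 16.4
ee_pos: [0.5054, 0.1386, 0.0355]
orientation: [-0.022, 0.972, 0.091, 0.215]
wrist_force: [-1.7, -1.0, 0.5]
width: 0.002
```

```bash
python3 g.py .5385 .1442 .032 10.8 -25 t
```

```text
t 16.4 ee [0.5054 0.1386 0.0355] eul [  10.7  -24.9 -179.8] F [-1.7 -1.   0.5] w 0.002 j [ 0.23 -0.39  2.25 -0.02  0.85  1.62]
  -> [2.9, 0.07, 1.73] [-0.12, 0.08, -0.09]
```

Emit:
jog_arm --series '[[0,[0.35,0,0.2],[0,0,0]],[0,[0.7,0,0.4],[0,0,0]],[0,[1.05,0,0.6],[0,0,0]],[0,[1.4,0,0.8],[0,0,0]],[0,[1.75,0,1.0],[0,0,0]],[0,[2.1,0,1.15],[0,0,0]],[0,[2.45,0,1.3],[0,0,0]],[0,[2.8,0,1.5],[0,0,0]],[0,[2.95,0,1.6],[0,0,0]],[0,[2.95,0,1.6],[0,0,0]]]'

```text
clock: 17.4
ee_pos: [0.5385, 0.1449, 0.0333]
orientation: [-0.021, 0.972, 0.091, 0.215]
wrist_force: [-0.1, 0.3, 0.1]
width: 0.006
```

```bash
python3 g.py .441 .1265 .032 10.8 -25 t
```

```text
t 17.4 ee [0.5385 0.1449 0.0333] eul [  10.7  -24.9 -179.8] F [-0.1  0.3  0.1] w 0.006 j [ 0.22 -0.3   2.18 -0.02  0.82  1.62]
  -> [-9.05, -0.01, -4.06] [-0.12, 0.08, -0.08]
```

Emit:
jog_arm --series '[[0,[-1.4,0,-0.6],[0,0,0]],[0,[-3.6,0,-1.7],[0,0,0]],[0,[-6.4,0,-3],[0,0,0]],[0.3,[-8.2,0,-5.5],[0,0,0]],[0.6,[-6.6,0,-9],[0,-8,0]],[0.6,[-4.9,0,-12.6],[0,-16,0]],[0.6,[-4.5,0,-13.5],[0,-24,0]],[0.6,[-4.5,0,-13.5],[0,-24.8,0]]]'

```text
clock: 18.2
ee_pos: [0.4445, 0.1267, 0.1385]
orientation: [-0.001, 0.996, 0.094, -0.0]
wrist_force: [-0.7, -0.1, 0.3]
width: 0.39
```

```bash
python3 g.py .506 -.0727 .150 5 0; python3 -c "
from m import *
P=tw(q,[(x,0,104) for x in (57,101)])
crop('scene',240,160,110,95,4.5,'s7.png',P);crop('top',225,185,50,85,5.5,'t7.png',P)
a=cv2.imread('pics/s7.png');b=cv2.imread('pics/t7.png')
m=max(a.shape[0],b.shape[0]);cv2.imwrite('pics/v7.png',np.hstack([cv2.copyMakeBorder(v,0,m-v.shape[0],0,0,0) for v in(a,b)]))"
```

```text
t 18.2 ee [0.4445 0.1267 0.1385] eul [  10.8   -0.  -179.8] F [-0.7 -0.1  0.3] w 0.39 j [ 0.22 -0.33  1.98  0.    1.49  1.6 ]
  -> [2.32, 20.74, 0.7] [-0.15, 0.0, 5.76]
```

View pics/v7.png

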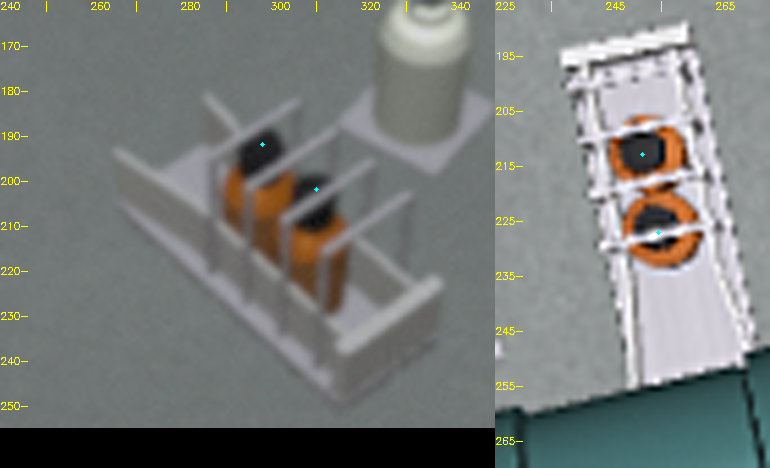

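Both bottles are upright under the guard, with caps at top-view (252,213) and (254.5,226), which match tray x≈101 and 57 mm. Now bottle a.

Emit:
jog_arm --series '[[0.6,[0.5,4,0],[0,0,2]],[0.6,[1,8,0],[0,0,4]],[0.6,[1.5,12,0],[0,0,5.8]],[0.6,[2,16,0],[0,0,5.8]],[0.6,[2.3,20,0.5],[0,0,5.8]],[0.6,[2.3,20.7,0.7],[0,0,5.8]],[0.6,[2.3,20.7,0.7],[0,0,5.8]],[0.6,[2.3,20.7,0.7],[0,0,5.8]]]'

```text
clock: 19.1
ee_pos: [0.5034, -0.0719, 0.1279]
orientation: [-0.001, 0.999, 0.043, 0.001]
wrist_force: [-0.7, 0.5, 0.6]
width: 0.602
```

```bash
python3 g.py .506 -.0727 .087 5 0
```

```text
t 19.1 ee [ 0.5034 -0.0719  0.1279] eul [ 5.000e+00 -1.000e-01 -1.798e+02] F [-0.7  0.5  0.6] w 0.602 j [-0.19 -0.22  1.91  0.    1.45  1.29]
  -> [0.24, 0.12, 5.99] [-0.15, -0.13, -0.03]
```

Emit:
jog_arm --series '[[0.6,[0.2,0.1,2.5],[0,0,0]],[0.6,[0.2,0.1,4.5],[0,0,0]],[0.6,[0.2,0.1,6],[0,0,0]],[0.6,[0.2,0.1,6],[0,0,0]],[0.4,[0.2,0.1,6],[0,0,0]],[0.2,[0.2,0.1,6],[0,0,0]],[0.2,[0.2,0.1,6],[0,0,0]],[0.2,[0.2,0.1,6],[0,0,0]],[0.2,[0.2,0.1,6],[0,0,0]],[0.2,[0.2,0.1,6],[0,0,0]]]' --force 15

```text
clock: 20.1
ee_pos: [0.5058, -0.0726, 0.0683]
orientation: [-0.001, 0.999, 0.043, 0.001]
wrist_force: [0.4, -0.7, 2.3]
width: 0.279
```

```bash
python3 g.py .509 .139 .21 10.8 0
```

```text
t 20.1 ee [ 0.5058 -0.0726  0.0683] eul [   5.    -0.2 -179.9] F [ 0.4 -0.7  2.3] w 0.279 j [-0.19 -0.17  1.97  0.    1.34  1.29]
  -> [2.18, -21.08, -12.21] [-0.13, -0.18, -5.83]
```

Emit:
jog_arm --series '[[0.2,[0,0,-2],[0,0,0]],[0.2,[0,0,-5],[0,0,0]],[0.2,[0,0,-9],[0,0,0]],[0.2,[0.3,-3,-12.2],[0,0,-2]],[0.2,[0.8,-8,-12.2],[0,0,-5.8]],[0.2,[1.3,-12.5,-12.2],[0,0,-5.8]],[0.2,[1.7,-17,-12.2],[0,0,-5.8]],[0.2,[2.1,-20,-12.2],[0,0,-5.8]],[0.2,[2.2,-21.1,-12.2],[0,0,-5.8]],[0.2,[2.2,-21.1,-12.2],[0,0,-5.8]]]'

```text
clock: 21.1
ee_pos: [0.509, 0.14, 0.1906]
orientation: [-0.001, 0.995, 0.095, 0.001]
wrist_force: [0.2, -0.4, -1.0]
width: 0.274
```

```bash
python3 g.py .509 .139 .103 10.8 0
```

```text
t 21.1 ee [0.509  0.14   0.1906] eul [ 1.090e+01 -1.000e-01 -1.799e+02] F [ 0.2 -0.4 -1. ] w 0.274 j [ 0.22 -0.2   1.79  0.    1.55  1.6 ]
  -> [-0.04, 0.12, 10.66] [-0.12, -0.14, 0.08]
```

Emit:
jog_arm --series '[[0.2,[0,0.1,2.5],[0,0,0]],[0.2,[0,0.1,5],[0,0,0]],[0.2,[0,0.1,7.5],[0,0,0]],[0.2,[0,0.1,9],[0,0,0]],[0.2,[0,0.1,10],[0,0,0]],[0.2,[0,0.1,10.4],[0,0,0]],[0.2,[0,0.1,10.6],[0,0,0]],[0.2,[0,0.1,10.6],[0,0,0]]]'

```text
clock: 21.9
ee_pos: [0.5097, 0.1392, 0.0852]
orientation: [-0.001, 0.996, 0.095, 0.002]
wrist_force: [-0.4, -0.6, -2.3]
width: 0.277
```

Emit:
jog_arm --series '[[0.2,[0,0,0.05],[0,0,0]],[0.2,[0,0,0.1],[0,0,0]],[0.2,[0,0,0.15],[0,0,0]],[0.2,[0,0,0.2],[0,0,0]],[0.2,[0,0,0.2],[0,0,0]]]'

```text
clock: 22.4
ee_pos: [0.5097, 0.1393, 0.0832]
orientation: [-0.001, 0.995, 0.095, 0.002]
wrist_force: [-0.5, 0.8, -1.3]
width: 0.276
```

Emit:
jog_arm --series '[[0.2,[0,0,0.05],[0,0,0]],[0.2,[0,0,0.1],[0,0,0]],[0.2,[0,0,0.15],[0,0,0]],[0.2,[0,0,0.2],[0,0,0]],[0.2,[0,0,0.25],[0,0,0]],[0.2,[0,0,0.25],[0,0,0]]]'

```text
clock: 23.0
ee_pos: [0.5096, 0.1393, 0.0806]
orientation: [-0.001, 0.995, 0.095, 0.001]
wrist_force: [0.0, -0.3, -1.6]
width: 0.275
```

Emit:
jog_arm --series '[[0.2,[0,0,0.05],[0,0,0]],[0.2,[0,0,0.1],[0,0,0]],[0.2,[0,0,0.1],[0,0,0]]]'

```text
clock: 23.3
ee_pos: [0.5101, 0.1392, 0.0803]
orientation: [-0.001, 0.995, 0.095, 0.002]
wrist_force: [-0.1, -1.7, 5.2]
width: 0.276
```

Contact. Release, rise, and go behind as before.

Emit:
jog_arm --series '[[0.35,[0,0,0],[0,0,0]],[0.5,[0,0,0],[0,0,0]],[0.55,[0,0,0],[0,0,0]],[0.55,[0,0,0],[0,0,0]],[0.55,[0,0,-2],[0,0,0]],[0.55,[0,0,-5],[0,0,0]],[0.55,[0,0,-8],[0,0,0]],[0.55,[0,0,-8],[0,0,0]]]'

```text
clock: 24.1
ee_pos: [0.5111, 0.1393, 0.1645]
orientation: [-0.002, 0.995, 0.095, 0.005]
wrist_force: [0.6, -0.6, 0.5]
width: 0.55
```

```bash
python3 g.py .453 .1285 .032 10.8 -25 t
```

```text
t 24.1 ee [0.5111 0.1393 0.1645] eul [  10.9   -0.6 -179.9] F [ 0.6 -0.6  0.5] w 0.55 j [ 0.22 -0.19  1.83  0.    1.5   1.6 ]
  -> [-6.04, -0.0, 13.19] [-0.13, 24.44, 0.04]
```

Emit:
jog_arm --series '[[0.3,[-3,0,0],[0,8,0]],[0,[-6,0,0],[0,16,0]],[0,[-6,0,1],[0,24.4,0]],[0,[-6,0,1],[0,24.4,0]],[0,[-6,0,4],[0,24.4,0]],[0,[-6,0,8],[0,24.4,0]],[0,[-6,0,11],[0,24.4,0]],[0,[-6,0,13],[0,24.4,0]],[0,[-6,0,13],[0,24.4,0]]]'

```text
clock: 25.0
ee_pos: [0.4517, 0.1281, 0.0304]
orientation: [-0.021, 0.973, 0.092, 0.213]
wrist_force: [-0.4, -0.0, 0.5]
width: 0.004
```

```bash
python3 g.py .5055 .1386 .033 10.8 -25 t
```

```text
t 25.0 ee [0.4517 0.1281 0.0304] eul [  10.8  -24.7 -179.9] F [-0.4 -0.   0.5] w 0.004 j [ 0.23 -0.55  2.36 -0.02  0.91  1.62]
  -> [5.09, -0.01, 2.05] [-0.13, 0.33, 0.02]
```

Emit:
jog_arm --series '[[0,[0.85,0,0.25],[0,0,0]],[0,[1.57,0,0.5],[0,0,0]],[0,[2.3,0,0.85],[0,0,0]],[0,[2.67,0,1.0],[0,0,0]],[0,[3.03,0,1.15],[0,0,0]],[0,[3.39,0,1.3],[0,0,0]],[0,[3.76,0,1.45],[0,0,0]],[0,[4.12,0,1.6],[0,0,0]],[0,[4.6,0,1.85],[0,0,0]],[0,[5.1,0,2.05],[0,0,0]]]'

```text
clock: 26.0
ee_pos: [0.5059, 0.1386, 0.033]
orientation: [-0.021, 0.973, 0.092, 0.212]
wrist_force: [-2.6, 0.4, 1.0]
width: 0.007
```

```bash
python3 g.py .5265 .1420 .033 10.8 -25 t
```

```text
t 26.0 ee [0.5059 0.1386 0.033 ] eul [  10.8  -24.7 -179.9] F [-2.6  0.4  1. ] w 0.007 j [ 0.23 -0.39  2.25 -0.02  0.85  1.62]
  -> [1.9, 0.05, 0.87] [-0.13, 0.34, 0.02]
```

Emit:
jog_arm --series '[[0,[0.3,0,0.13],[0,0,0]],[0,[0.6,0,0.27],[0,0,0]],[0,[0.9,0,0.4],[0,0,0]],[0,[1.2,0,0.54],[0,0,0]],[0,[1.5,0,0.68],[0,0,0]],[0,[1.7,0,0.78],[0,0,0]],[0,[1.9,0,0.87],[0,0,0]]]'

```text
clock: 26.7
ee_pos: [0.5266, 0.1425, 0.033]
orientation: [-0.021, 0.973, 0.092, 0.212]
wrist_force: [-3.0, -0.2, 0.3]
width: 0.011
```

Emit:
jog_arm --series '[[0,[0.09,0,0.04],[0,0,0]],[0,[0.18,0,0.08],[0,0,0]],[0,[0.27,0,0.12],[0,0,0]],[0,[0.27,0,0.12],[0,0,0]]]'

```text
clock: 27.1
ee_pos: [0.5295, 0.1431, 0.033]
orientation: [-0.021, 0.973, 0.092, 0.213]
wrist_force: [-1.4, -0.3, 0.5]
width: 0.003
```

Emit:
jog_arm --series '[[0,[0.09,0,0.04],[0,0,0]],[0,[0.18,0,0.08],[0,0,0]],[0,[0.18,0,0.08],[0,0,0]]]'

```text
clock: 27.4
ee_pos: [0.5316, 0.1435, 0.0331]
orientation: [-0.021, 0.973, 0.092, 0.213]
wrist_force: [-2.5, -0.6, -0.7]
width: 0.005
```

Emit:
jog_arm --series '[[0,[0.09,0,0.04],[0,0,0]],[0,[0.09,0,0.04],[0,0,0]]]'

```text
clock: 27.6
ee_pos: [0.5325, 0.1437, 0.033]
orientation: [-0.021, 0.973, 0.092, 0.212]
wrist_force: [-3.7, -0.6, 1.7]
width: 0.004
```

Emit:
jog_arm --series '[[0,[0.09,0,0.04],[0,0,0]],[0,[0.09,0,0.04],[0,0,0]]]'

```text
clock: 27.8
ee_pos: [0.533, 0.1438, 0.0328]
orientation: [-0.021, 0.973, 0.092, 0.212]
wrist_force: [-12.4, -2.4, 5.7]
width: 0.003
```

Emit:
jog_arm --series '[[0,[0.05,0,0.02],[0,0,0]],[0,[0.05,0,0.02],[0,0,0]]]'

```text
clock: 28.0
ee_pos: [0.5331, 0.1438, 0.0327]
orientation: [-0.021, 0.973, 0.092, 0.211]
wrist_force: [-13.5, -2.9, 7.2]
width: 0.008
```

The force rose to 13 N and held with no further travel, so the row is home (a at tray x≈50). Retract, then look once from above.

Emit:
jog_arm --series '[[0,[-0.5,0,-0.2],[0,0,0]],[0,[-1.8,0,-0.8],[0,0,0]],[0,[-4,0,-1.9],[0,0,0]],[0,[-6.4,0,-3],[0,0,0]],[0,[-8,0,-4.5],[0,0,0]],[0,[-6.3,0,-8.5],[0,-8,0]],[0,[-4.6,0,-12.5],[0,-16,0]],[0,[-4.2,0,-15.5],[0,-24,0]],[0,[-4.2,0,-15.5],[0,-24.5,0]]]'

```text
clock: 28.9
ee_pos: [0.4345, 0.1246, 0.1609]
orientation: [-0.001, 0.996, 0.095, -0.0]
wrist_force: [1.1, 0.8, 0.1]
width: 0.004
```

```bash
python3 g.py .515 .2945 .17 10.8 0 t; python3 -c "
from m import *
P=tw(q,[(x,0,104) for x in (50,94,138)])
crop('scene',240,150,110,105,4.4,'s8.png',P);crop('top',200,185,70,75,4.4,'t8.png',np.r_[P,[(.515,.2945,.124)]])
a=cv2.imread('pics/s8.png');b=cv2.imread('pics/t8.png')
m=max(a.shape[0],b.shape[0]);cv2.imwrite('pics/v8.png',np.hstack([cv2.copyMakeBorder(v,0,m-v.shape[0],0,0,0) for v in(a,b)]))"
```

```text
t 28.9 ee [0.4345 0.1246 0.1609] eul [  10.9   -0.  -179.9] F [1.1 0.8 0.1] w 0.004 j [ 0.22 -0.37  1.97  0.    1.54  1.6 ]
  -> [11.11, -15.17, -0.88] [-0.11, -0.0, 0.07]
```

View pics/v8.png

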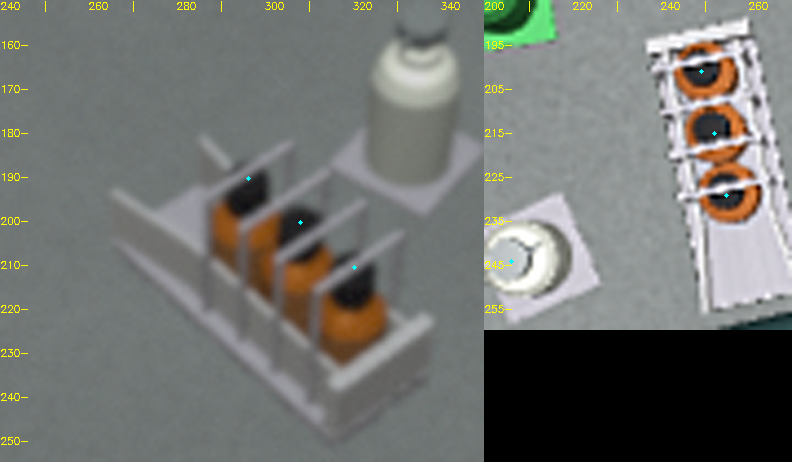

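The row of three stands closed up against the stop. The caps at top-view (249,201), (252,215) and (255,229) sit on the predicted 138, 94 and 50 mm points. The nozzle estimate falls on the cap at (206,244). Go over it.

Emit:
jog_arm --series '[[0,[0,-1,-2],[0,0,0]],[0,[3,-5,-2],[0,0,0]],[0,[6,-9,-2],[0,0,0]],[0,[9,-12.5,-2],[0,0,0]],[0,[11.1,-15.2,-2],[0,0,0]],[0,[11.1,-15.2,-1],[0,0,0]],[0,[11.1,-15.2,1],[0,0,0]],[0,[11.1,-15.2,2.5],[0,0,0]],[0,[11.1,-15.2,2.5],[0,0,0]]]'

```text
clock: 29.9
ee_pos: [0.5121, 0.2935, 0.1287]
orientation: [-0.0, 0.996, 0.095, -0.001]
wrist_force: [-0.2, 0.5, -0.0]
width: 0.006
```

```bash
python3 g.py .515 .2945 .124 10.8 0 t
```

```text
t 29.9 ee [0.5121 0.2935 0.1287] eul [ 1.09e+01  1.00e-01 -1.80e+02] F [-0.2  0.5 -0. ] w 0.006 j [ 0.48 -0.03  1.74  0.    1.43  1.86]
  -> [0.31, -0.04, 0.47] [-0.05, 0.13, 0.05]
```

Emit:
jog_arm --series '[[0,[0.2,0,0.2],[0,0,0]],[0,[0.2,0,0.4],[0,0,0]],[0,[0.2,0,0.6],[0,0,0]],[0,[0.2,0,0.8],[0,0,0]],[0,[0.2,0,1.0],[0,0,0]],[0,[0.2,0,1.0],[0,0,0]]]'

```text
clock: 30.5
ee_pos: [0.5142, 0.2938, 0.1188]
orientation: [-0.0, 0.996, 0.095, -0.001]
wrist_force: [-0.2, -3.4, 4.6]
width: 0.006
```

Emit:
jog_arm --series '[[0,[0,0,0.1],[0,0,0]],[0,[0,0,0.2],[0,0,0]],[0,[0,0,0.2],[0,0,0]]]'

```text
clock: 30.8
ee_pos: [0.5143, 0.2938, 0.1169]
orientation: [-0.0, 0.996, 0.094, -0.001]
wrist_force: [-1.5, -3.3, 5.3]
width: 0.006
```

Emit:
jog_arm --series '[[0,[0,0,0.1],[0,0,0]],[0,[0,0,0.15],[0,0,0]],[0,[0,0,0.2],[0,0,0]],[0,[0,0,0.2],[0,0,0]]]'

```text
clock: 31.2
ee_pos: [0.5144, 0.2938, 0.1161]
orientation: [-0.0, 0.996, 0.095, -0.001]
wrist_force: [-5.4, -6.0, 15.2]
width: 0.008
```

The stop is reached: 15 N at z≈0.116, above the 6 N spring. Lift away.

Emit:
jog_arm --series '[[0,[0,0,-0.5],[0,0,0]],[0,[0,0,-1.2],[0,0,0]],[0,[0,0,-3],[0,0,0]],[0,[0,0,-6],[0,0,0]],[0,[0,0,-10],[0,0,0]],[0,[-5,0,-12],[0,0,0]],[0,[-10,0,-12],[0,0,0]],[0,[-12,0,-12],[0,0,0]],[0,[-12,0,-12],[0,0,0]],[0,[-12,0,-12],[0,0,0]]]'

```text
clock: 32.2
ee_pos: [0.3967, 0.2714, 0.2374]
orientation: [-0.001, 0.995, 0.095, 0.0]
wrist_force: [-0.6, 0.1, -0.1]
width: 0.006
```

```bash
python3 - <<'E'
from m import *
a=cv2.imread("pics/t8.png"); im=ctrl.capture("scene"); 
# numeric check: amber/black blobs of the row and the nozzle against the pose model
hsv=cv2.cvtColor(im,cv2.COLOR_BGR2HSV)
for x in(50,94,138):
    for z in(104,60):
        u,v=proj("scene",tw(q,[(x,0,z)]))[0].round().astype(int); print(x,z,im[v-2:v+3,u-2:u+3].reshape(-1,3).mean(0).round())
for p,n in(((.515,.2945,.124),"nozzle"),):
    u,v=proj("scene",[p])[0].round().astype(int); print(n,im[v-2:v+3,u-2:u+3].reshape(-1,3).mean(0).round())
ref=cv2.imread("pics/scene0.png"); d=cv2.absdiff(im,ref).max(2)
u,v=proj("scene",[(.515,.2945,.11)])[0].round().astype(int)
print("canister diff vs start",d[v-15:v+40,u-12:u+13].max(), d[v-15:v+40,u-12:u+13].mean())
print(ctrl.get_state()["wrist_force"],ctrl.get_state()["ee_pos"])
E
```

```text
50 104 [81. 78. 78.]
50 60 [ 92. 104. 128.]
94 104 [40. 38. 39.]
94 60 [ 36.  79. 128.]
138 104 [103.  98.  99.]
138 60 [ 29.  79. 132.]
nozzle [123. 123. 116.]
canister diff vs start 5 1.9418181818181819
[-0.3638856  -0.17550922 -0.76390427] [0.39709848 0.27135911 0.23694207]
```

The canister picture matches the start picture (largest difference 5 grey levels), so the nozzle is back up. The arm is clear and the row was not touched after its check.

```bash
python3 -c "
from cell import ctrl
print(ctrl.close_job())"
```

```text
the job is handed in; nothing more can be done
None
```

The job is handed in after about 32 s of robot time, with every step carried out in order. The system reported no verdict.

- **Fallen bottle (c):** I stood it up on the bench beyond its cradle and let go. The picture showed it upright and clear of the cradle.
- **Row of three:** I set c and then a down in the open end of the tray and pushed each in at low force. The last push stalled at 13 N. The picture after it showed all three bottles upright, with caps on the predicted points for tray x = 138, 94 and 50 mm.
- **Nozzle:** I pressed it to its stop, about 15 N at z ≈ 0.116, against a 6 N spring. After release, the canister picture matched the start picture within 5 grey levels, so it is back up.
- **At hand-in:** the arm stood clear with wrist force about 0. I did not go near the other glassware.

**Checks that were weaker or disagreed:**
- The two cameras differed by 3–6 mm on the bench points and about 14 mm on b's cap. I relied mostly on the top view.
- Bottle c looked a few degrees off vertical while held and settled upright when released.
- My last check was a rough colour test at six points on the row. At three of them the colour was lighter than the bottle. I put that down to the guard wires but did not confirm it, so the picture taken before the press is the real evidence that the row is home.
- I took no separate measurement of the beaker, flask or wash bottle at the end.

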